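Pull the spring gauge to its mark

TASK

Do the daily check of the spring pull gauge with the round barrel housing (not the one with the square box housing): pull its upright grip straight out until its pointer is level with the sliding mark tab on that gauge's scale, and hold it there still for two seconds. Then ease the grip all the way back in without letting it snap back, and let go. Leave the mark tab and the other gauge as they are.

Things in the scene. Friction and masses are not known exactly. Their poses are not given: they have to be found in the camera images.
- pull_grip (a point): Barrel gauge's grip: upright black post, 20 mm dia., 44 to 105 mm above the bench, on a steel carriage 24 x 24 mm, top at 44 mm. Point: on the post's axis, 78 mm above the bench. Axes: x along the gauge from grip to housing, z up; pulls out along -x, roughly towards the robot. A thin pointer sticks out from the carriage to +y, in line with the post, over a white scale (top 26 mm above the bench).
- pull (a joint): How far the barrel gauge's slide is out (m): 0 fully in, 0.14 end stop. A spring draws it in: 0.7 N at 0, 0.6 N more per 10 mm. Fixed to the bench on a plate 410 x 90 x 10 mm. At rest the bright steel barrel (54 mm dia., 160 mm long, lying along x, top 66 mm above the bench) begins 70 mm beyond the post's axis; only a thin rod, top at 37 mm, lies between.
- pull_mark (a point): Barrel gauge's mark: a 4 mm wide dark tongue over the scale's outer half, on a stiffly clamped tab 18 x 14 mm, top 36 mm above the bench, 70 to 118 mm out from the pointer at rest. Point: on the tongue's centre line, 45 mm to +y of the slide's axis, 35 mm above the bench. Axes as the grip's. Pointer and mark are level when grip and mark points have the same x along the gauge.
- other_grip (a point): The same point of the same grip post on the other gauge, which has a square box housing (160 x 76 mm, top 62 mm above the bench) and otherwise looks alike, with its own scale and tab. Not to be moved.

How it is judged:
By the outcome, as a careful person would: the job done as asked, in the order asked, and still so for the second after the job is handed in, with the robot touching nothing.
It also fails if it takes over 35 s, if anything falls off the work surface, if the arm or the gripper's body presses on something with over 40 N, if the wrist force passes 120 N, or if a joint passes its speed limit or range.

ROBOT

A 7-joint arm with a two-finger parallel gripper is mounted at the origin on the work surface. World frame = base frame: x ahead of the robot, y to its left, z up, the work surface at z = 0. Lengths are in m, angles in rad, forces in N, time in s.
With the tool pointing down it reaches from about 0.425 to 0.925 m from the base axis. Payload 6.8 kg.
Tool frame: the origin (TCP) lies on the centre line of the jaws, within the pads' length; the fingertips stand 25 mm ahead of it and the grasp point (between the pads) lies 6 mm ahead of it; z points along the fingers, y is the direction in which the jaws open and shut (so a half turn about z gives the same grasp; the last joint's range is limited). The gripper opens to 85 mm and grips with 20 to 120 N. Pads are 22 mm wide; open, the fingers measure 114 mm over their backs; the gripper's body (76 mm by 85 mm) begins 54 mm behind the grasp point. The pads swing forward as they close: fully open they stand 13 mm farther back than shut.
Start: joints at [-1.282, 0.477, 0.022, 1.555, -0.011, 1.109, -0.083], TCP at [0.261, 0.623, 0.256] pointing down, gripper open.
Joint ranges: [-2.96, 2.96], [-0.34, 2.1], [-1.41, 1.46], [0.24, 2.44], [-1.37, 4.51], [0.17, 1.92], [-2.96, 2.96]. Speed limits (rad/s): [2.39, 2.39, 3.14, 3.14, 3.14, 3.14, 3.14].

INTERFACE

Orientations are given as a unit quaternion [w, x, y, z].
In Python, from station import status, cams, order, models gives the robot as it stands.
- The arm moves only by the tool move_arm, never from a script. Its argument "steps" is one flat list of numbers, 7 for each row, row after row: the gripper's target within -1 to 1 (fully open at 1, half-way at 0, shut at -1), then the shift along the world's x, y, z in cm, then the turn, a rotation vector about the world's x, y, z in degrees. A call has 1 to 8 rows; each row shifts and turns the commanded pose from where the row before left it; what a row does not reach is not made up. A row lasts 1/10 s, in which the tool goes at most 50 mm and 8.59 degrees, less where a joint would pass 70% of its speed; a pose out of reach is approached as far as the arm can. A call with a gripper value outside its range is refused whole. The fingers move at their own pace and stop on an object; "newtons" is the grip in N (left out, the last holds). Time passes only in rows, so rows that do not move let the fingers close. It gives the time, the measured TCP pose, the force and the opening at its end, in the units of the state.
- status.get_obs(): the state, without advancing time (a new reading comes with each control period).
- cams.read_camera(name): name is "side" or "top"; returns a dict with "pixels" (420x560x3 uint8, red, green, blue), "mtx" (3x3 intrinsics, pixels), "T" (4x4, takes a point from camera to world coordinates). Camera axes: x right, y down, z forward; pixel columns grow to the right and rows downward; lengths in m; the calibration is good to about 2 mm. A picture is of the moment at which its call begins. There is no depth.
- order.hand_in(): hands the job in, once; it reports no verdict.
Trained networks look in the newest picture that a camera, given by its name, has taken for a name from the list of things; names that differ only in an ending like _2 or _b are one class to them, and where a whole thing is asked for, a point or a joint stands for the part that bears it (a point fixed in the world has none). Each returns a list of dicts, best first, with "score" (0 to 1); they miss things now and then, are a little off and sometimes report something else, mostly with a low value. They report only what shows in the picture. A call takes as long as a camera call.
- models.silhouettes(camera, query): "region" (420x560 bool, what is visible of it) and "box" ([centre column, centre row, width, height] in pixels, round what is visible of it).
- models.place_of(camera, query): "position" ([row, column] in pixels: a listed point, or the origin of a listed thing).
The state is a dict: "t": time; "q": joint angles; "joint_vel": joint speeds; "joint_torque": joint torques, N m; "eef_pos": TCP position; "tool_rot": TCP orientation; "contact_force": force on the tool from outside, world axes, zero at the start; "torque": the same for the moment, N m; "gripper_width": opening from 0.0 (shut) to 1.0 (fully open).
Only numpy, scipy, OpenCV 4.12 (cv2) and the standard library are available. Lean on these libraries where they do the work, as an engineer would, in place of code of your own. Each camera call takes 0.05 s, during which the arm holds its last target.

## Working session

There is one attempt and no reset: what is moved stays moved. The work goes in short steps, Python scripts to look and compute and a tool call to move; the robot and the scene stay as the last step left them, time stands still between calls to the robot, and variables do not carry over. Pictures are saved under pics/ and viewed, and the job is handed in when it is done.

Besides the shell and the picture viewer there is one more tool, called after ">>>" by a JSON object that holds its "api" and its "payload". move_arm: Moves the arm, as the interface text tells. Its arguments: {"type":"object","properties":{"steps":{"type":"array"},"newtons":{"type":"number"}},"required":["steps"]}

```bash
ls; mkdir -p pics
cat > h.py <<'E'
import numpy as np, cv2
from station import status, cams, order, models
def snap(cam,fn=None):
    d=cams.read_camera(cam)
    if fn: cv2.imwrite('pics/'+fn, d['pixels'][:,:,::-1])
    return d
def ray(d,row,col):
    K=np.array(d['mtx']);T=np.array(d['T'])
    v=T[:3,:3]@np.linalg.solve(K,[col,row,1.0]); return T[:3,3],v
def onz(d,row,col,z):
    o,v=ray(d,row,col); return o+v*(z-o[2])/v[2]
def proj(d,p):
    K=np.array(d['mtx']);T=np.array(d['T'])
    c=T[:3,:3].T@(np.array(p)-T[:3,3]); u=K@c; return u[1]/u[2],u[0]/u[2]
E
python3 - <<'E'
from h import *
Z={'pull_grip':.078,'pull_mark':.035,'other_grip':.078}
for c in ['top','side']:
    d=snap(c,c+'0.png')
    print(c,np.round(d['T'],3).tolist(), np.round(d['mtx'],1).tolist())
    for n in Z:
        for r in models.place_of(c,n)[:3]:
            print(c,n,np.round(r['score'],2),np.round(r['position'],1),np.round(onz(d,*r['position'],Z[n]),4))
s=status.get_obs();print(s['t'],s['eef_pos'],s['tool_rot'],s['contact_force'],s['gripper_width'])
E
```

```text
pics
top [[0.005, -0.994, 0.107, 0.494], [-1.0, -0.006, -0.014, 0.013], [0.015, -0.107, -0.994, 0.991], [0.0, 0.0, 0.0, 1.0]] [[511.6, 0.0, 280.1], [0.0, 511.6, 205.7], [0.0, 0.0, 1.0]]
top pull_grip 0.77 [210.1 387.6] [ 0.5852 -0.1938  0.078 ]
top pull_mark 0.57 [275.  364.2] [ 0.4681 -0.1578  0.035 ]
top other_grip 0.72 [173.3 186.6] [0.6495 0.1683 0.078 ]
side [[-0.987, -0.113, 0.117, 0.493], [-0.162, 0.762, -0.628, 0.563], [-0.018, -0.638, -0.77, 0.731], [0.0, 0.0, 0.0, 1.0]] [[427.7, 0.0, 277.1], [0.0, 427.7, 211.5], [0.0, 0.0, 1.0]]
side pull_grip 0.82 [137.3 299.9] [ 0.5757 -0.1976  0.078 ]
side pull_mark 0.39 [170.1 344.5] [ 0.4654 -0.149   0.035 ]
side other_grip 0.79 [270.5 230.8] [0.6514 0.1776 0.078 ]
0.4 [0.26082531 0.62249513 0.25616501] [-1.46163429e-05  1.97079828e-01  9.80387435e-01 -1.31696797e-04] [0.33696732 0.00524327 0.36119799] 1.0009256425936417
```

View pics/top0.png

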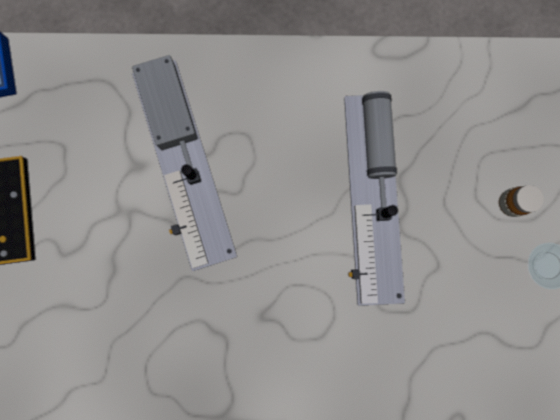

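View pics/side0.png

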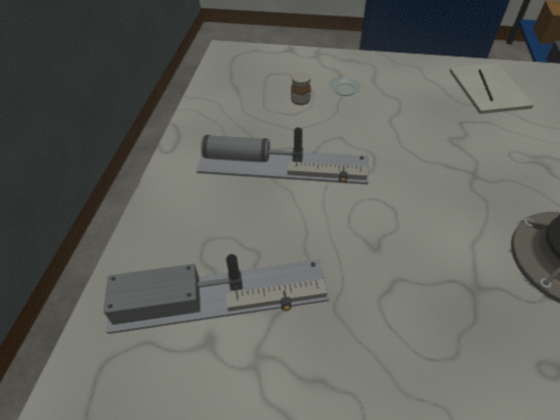

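Run:
```python
from h import *
d=snap('top'); p=d['pixels'][:,:,::-1]
c=p[85:310,335:415]; cv2.imwrite('pics/topc.png',cv2.resize(p[190:310,330:420],None,fx=5,fy=5,interpolation=cv2.INTER_CUBIC))
a=onz(d,97,346,.01);b=onz(d,304,357,.01);print(a,b,np.degrees(np.arctan2(*(a-b)[1::-1])))
for q in ['pull','pull_grip','pull_mark']:
    for r in models.silhouettes('top',q)[:2]: print(q,r['score'],np.round(r['box'],1))
d=snap('side'); p=d['pixels'][:,:,::-1]
cv2.imwrite('pics/sidec.png',cv2.resize(p[120:190,265:385],None,fx=6,fy=6,interpolation=cv2.INTER_CUBIC))
```

```text
[ 0.81617321 -0.13065948  0.01      ] [ 0.41299437 -0.14790544  0.01      ] 2.449332281834889
pull 0.84 [381.9 199.4  35.8  45.8]
pull_grip 0.72 [386.  199.4  26.6  47. ]
pull_mark 0.6 [355.8 273.9  10.4   3.9]
```

View pics/topc.png

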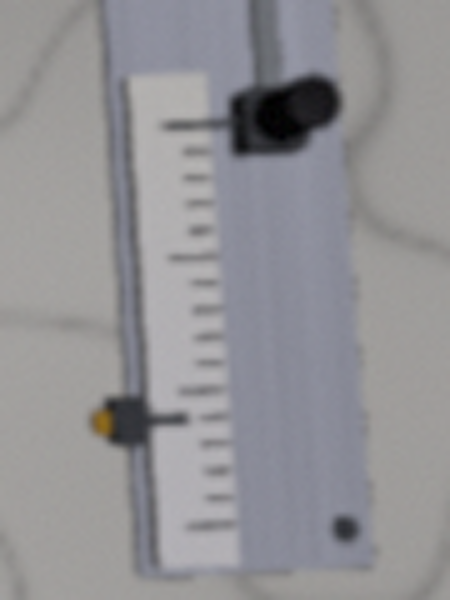

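View pics/sidec.png

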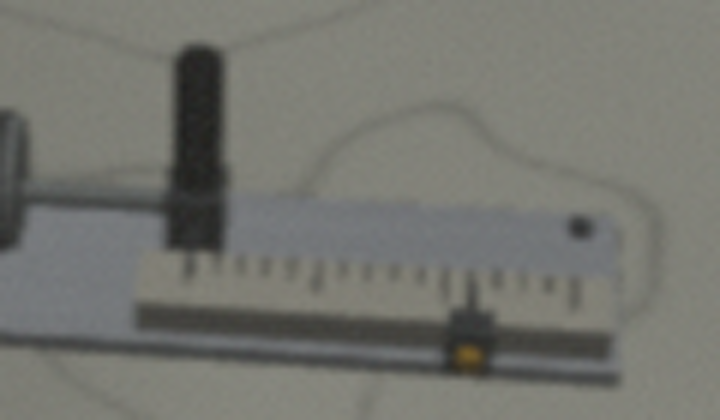

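Run:
```python
from h import *
d=snap('top')
th=np.radians(2.45);ax=np.array([np.cos(th),np.sin(th),0]);ay=np.array([-np.sin(th),np.cos(th),0])
def s(n,p): print(n,np.round(p,4),'along',round(p@ax,4),'across',round(p@ay,4))
f=lambda u,v:(190+(v+.5)/5-.5,330+(u+.5)/5-.5)
s('mark',onz(d,*f(167,419),.035))
for z in (.026,.03,.035): s('ptr',onz(d,*f(195,125),z))
s('posttop',onz(d,*f(316,98),.105))
s('tick0?',onz(d,*f(200,125),.026));s('t5',onz(d,*f(192,258),.026));s('t10',onz(d,*f(200,391),.026));s('t15',onz(d,*f(212,524),.026))
s('edgeL',onz(d,*f(105,0),.01));s('L2',onz(d,*f(140,570),.01));s('R',onz(d,*f(338,0),.01));s('R2',onz(d,*f(373,570),.01))
d=snap('side')
f=lambda u,v:(120+(v+.5)/6-.5,265+(u+.5)/6-.5)
s('mark',onz(d,*f(472,300),.035))
for z in (.026,.03,.035): s('ptr',onz(d,*f(190,260),z))
s('posttop',onz(d,*f(200,52),.105));s('post78',onz(d,*f(200,115),.078))
s('t0',onz(d,*f(189,268),.026));s('t15',onz(d,*f(575,290),.026));s('t5',onz(d,*f(317,275),.026))
for c in ['top','side']:
  d=snap(c)
  b=[r for r in models.silhouettes(c,'pull_mark')]
```

```text
mark [ 0.4711 -0.1556  0.035 ] along 0.464 across -0.1756
ptr [ 0.5816 -0.1692  0.026 ] along 0.5738 across -0.1939
ptr [ 0.5812 -0.1685  0.03  ] along 0.5735 across -0.1932
ptr [ 0.5808 -0.1675  0.035 ] along 0.5731 across -0.1922
posttop [ 0.5841 -0.1968  0.105 ] along 0.5752 across -0.2216
tick0? [ 0.5816 -0.1711  0.026 ] along 0.5737 across -0.1958
t5 [ 0.5312 -0.1674  0.026 ] along 0.5235 across -0.19
t10 [ 0.4813 -0.1697  0.026 ] along 0.4737 across -0.1902
t15 [ 0.4321 -0.1735  0.026 ] along 0.4243 across -0.1919
edgeL [ 0.6315 -0.1379  0.01  ] along 0.625 across -0.1648
L2 [ 0.4137 -0.1491  0.01  ] along 0.407 across -0.1666
R [ 0.6321 -0.2286  0.01  ] along 0.6218 across -0.2554
R2 [ 0.4141 -0.2376  0.01  ] along 0.4035 across -0.2551
mark [ 0.4684 -0.1503  0.035 ] along 0.4615 across -0.1702
ptr [ 0.579  -0.1659  0.026 ] along 0.5714 across -0.1905
ptr [ 0.5785 -0.1617  0.03  ] along 0.5711 across -0.1863
ptr [ 0.5779 -0.1566  0.035 ] along 0.5707 across -0.1811
posttop [ 0.5807 -0.1964  0.105 ] along 0.5717 across -0.221
post78 [ 0.5795 -0.1919  0.078 ] along 0.5708 across -0.2165
t0 [ 0.5788 -0.1613  0.026 ] along 0.5714 across -0.1859
t15 [ 0.429  -0.1707  0.026 ] along 0.4213 across -0.1889
t5 [ 0.5288 -0.1646  0.026 ] along 0.5212 across -0.1871
```

>>> {"api": "move_arm", "payload": {"steps": [1,1.8,-4.5,0,0,0,-3.6,1,1.8,-4.5,0,0,0,-3.6,1,1.8,-4.5,0,0,0,-3.6,1,1.8,-4.5,0,0,0,-3.6,1,1.8,-4.5,0,0,0,-3.6,1,1.8,-4.5,0,0,0,-3.6,1,1.8,-4.5,0,0,0,-3.6,1,1.8,-4.5,0,0,0,-3.6], "newtons": 30}}

```text
t: 1.75
eef_pos: [0.4054, 0.2607, 0.2567]
tool_rot: [0.0, 0.436, 0.9, 0.0]
contact_force: [1.7, -0.1, 0.6]
gripper_width: 1.004
```

>>> {"api": "move_arm", "payload": {"steps": [1,1.8,-4.5,0,0,0,-3.6,1,1.8,-4.5,0,0,0,-3.6,1,1.8,-4.5,0,0,0,-3.6,1,1.8,-4.5,0,0,0,-3.6,1,1.8,-4.5,0,0,0,-3.6,1,1.8,-4.5,0,0,0,-3.6,1,1.8,-4.5,0,0,0,-3.6,1,1.8,-4.5,0,0,0,-3.6]}}

```text
t: 2.55
eef_pos: [0.5495, -0.0992, 0.2567]
tool_rot: [0.0, 0.646, 0.763, 0.0]
contact_force: [-0.1, 0.5, 0.3]
gripper_width: 1.003
```

>>> {"api": "move_arm", "payload": {"steps": [1,1.7,-4.6,0,0,0,-3.6,1,1.7,-4.7,0,0,0,-3.6,1,0,0,0,0,0,0,1,0,0,0,0,0,0]}}

```text
t: 2.95
eef_pos: [0.5827, -0.192, 0.2561]
tool_rot: [0.0, 0.693, 0.721, -0.0]
contact_force: [-0.4, 0.8, 0.7]
gripper_width: 1.001
```

Run:
```python
from h import *
from scipy.spatial.transform import Rotation as R
s=status.get_obs();q=s['tool_rot'];print(s['t'],s['eef_pos'],s['contact_force'],np.round(s['q'],2))
print(R.from_quat([q[1],q[2],q[3],q[0]]).as_matrix().round(4))
snap('top','top1.png');snap('side','side1.png')
```

```text
2.95 [ 0.58267108 -0.19197484  0.25607239] [-0.37801327  0.78525887  0.67354516] [-0.23  0.42  0.6   1.74 -0.27  1.06  0.5 ]
[[-4.040e-02  9.992e-01 -5.000e-04]
 [ 9.992e-01  4.040e-02 -5.000e-04]
 [-5.000e-04 -5.000e-04 -1.000e+00]]
```

>>> {"api": "move_arm", "payload": {"steps": [1,0,-0.4,-4.5,0,0,0,1,0,0,-4.5,0,0,0,1,0,0,-3,0,0,0,1,0,0,0,0,0,0]}}

```text
t: 3.45
eef_pos: [0.5802, -0.191, 0.1324]
tool_rot: [-0.004, 0.691, 0.723, -0.002]
contact_force: [-0.7, 0.9, 0.2]
gripper_width: 0.997
```

Run:
```python
from h import *
s=status.get_obs();print(s['t'],s['eef_pos'],s['contact_force'])
for c in ['top','side']:
  p=snap(c)['pixels'][:,:,::-1]
  cv2.imwrite('pics/%s2.png'%c, cv2.resize(p[60:320,260:500] if c=='top' else p[30:200,180:400],None,fx=2.3,fy=2.3))
```

```text
3.45 [ 0.58024513 -0.19103064  0.13240337] [-0.69145484  0.93675078  0.20646763]
```

View pics/side2.png

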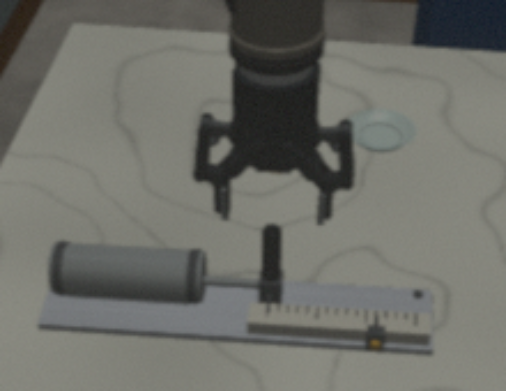

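View pics/top2.png

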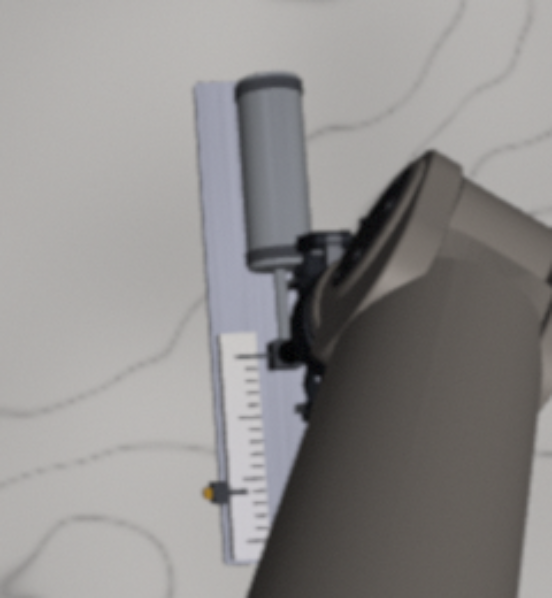

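>>> {"api": "move_arm", "payload": {"steps": [1,0.1,-0.4,-2.5,0,0,0,1,0,0,-2.2,0,0,0,1,0,0,0,0,0,0,1,0,0,0,0,0,0]}}

```text
t: 3.95
eef_pos: [0.5851, -0.1984, 0.0914]
tool_rot: [0.001, 0.692, 0.722, 0.001]
contact_force: [0.9, 0.8, 0.3]
gripper_width: 1.002
```

Run:
```python
from h import *
s=status.get_obs();print(s['t'],s['eef_pos'],s['contact_force'],s['tool_rot'])
for c in ['side']:
  p=snap(c)['pixels'][:,:,::-1]
  cv2.imwrite('pics/%s3.png'%c, cv2.resize(p[60:320,260:500] if c=='top' else p[80:200,180:400],None,fx=3,fy=3))
```

```text
3.95 [ 0.58506069 -0.19842087  0.09136422] [0.85941275 0.83525475 0.28199683] [0.00101257 0.69152945 0.72234717 0.00075747]
```

View pics/side3.png

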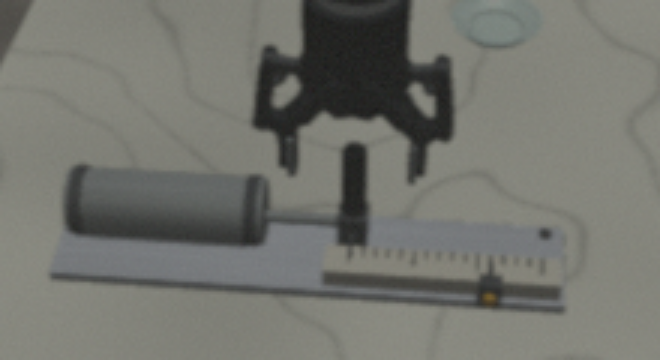

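>>> {"api": "move_arm", "payload": {"steps": [1,0,0,-0.7,0,0,0,1,0,0,0,0,0,0,-1,0,0,0,0,0,0,-1,0,0,0,0,0,0,-1,0,0,0,0,0,0,-1,0,0,0,0,0,0,-1,0,0,0,0,0,0], "newtons": 30}}

```text
t: 4.7
eef_pos: [0.5833, -0.1985, 0.0825]
tool_rot: [-0.001, 0.692, 0.722, -0.0]
contact_force: [-2.1, 1.1, 1.5]
gripper_width: 0.225
```

Run:
```python
from h import *
s=status.get_obs();print(s['t'],s['eef_pos'],s['contact_force'],s['tool_rot'],s['gripper_width'])
for c in ['side','top']:
  p=snap(c)['pixels'][:,:,::-1]
  cv2.imwrite('pics/%s4.png'%c, cv2.resize(p[190:310,330:420] if c=='top' else p[90:190,250:400],None,fx=5,fy=5,interpolation=cv2.INTER_CUBIC))
```

```text
4.7 [ 0.5832851  -0.19852804  0.08247466] [-2.09805036  1.10058014  1.49311485] [-5.58605714e-04  6.91848577e-01  7.22042371e-01 -2.20956793e-04] 0.2249830705499762
```

View pics/side4.png

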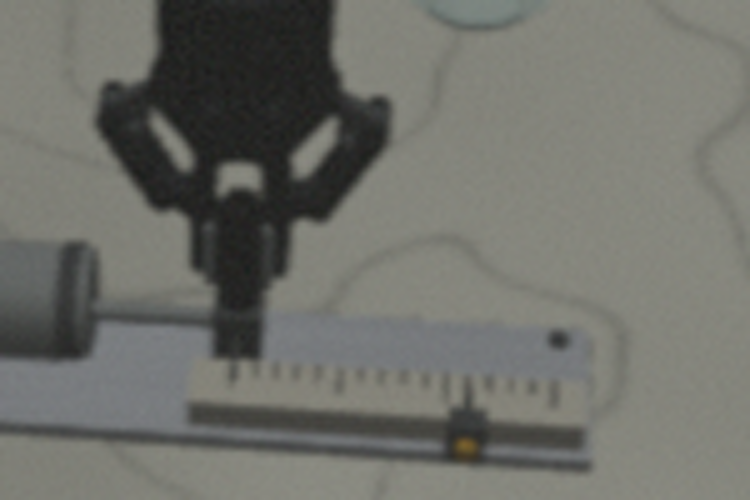

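View pics/top4.png

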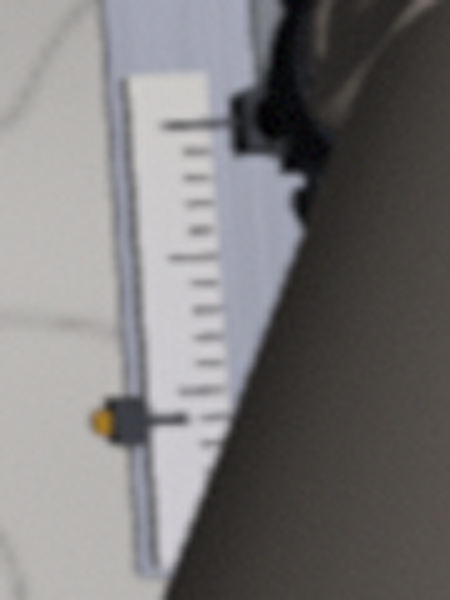

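>>> {"api": "move_arm", "payload": {"steps": [-1,-0.8,-0.03,0,0,0,0,-1,-1.4,-0.06,0,0,0,0,-1,-1.6,-0.07,0,0,0,0,-1,-1.6,-0.07,0,0,0,0,-1,-1.6,-0.07,0,0,0,0,-1,-1.4,-0.06,0,0,0,0,-1,-1,-0.04,0,0,0,0,-1,-0.6,-0.03,0,0,0,0]}}

```text
t: 5.6
eef_pos: [0.4847, -0.2036, 0.0825]
tool_rot: [0.002, 0.692, 0.722, 0.001]
contact_force: [7.1, -3.3, -8.7]
gripper_width: 0.228
```

>>> {"api": "move_arm", "payload": {"steps": [-1,0,0,0,0,0,0,-1,0,0,0,0,0,0]}}

```text
t: 5.8
eef_pos: [0.4854, -0.2036, 0.0825]
tool_rot: [0.002, 0.692, 0.722, 0.001]
contact_force: [6.5, -3.5, -7.0]
gripper_width: 0.228
```

Run:
```python
from h import *
s=status.get_obs();print(s['t'],s['eef_pos'],s['contact_force'],s['tool_rot'],s['gripper_width'])
for c in ['side','top']:
  p=snap(c)['pixels'][:,:,::-1]
  cv2.imwrite('pics/%s5.png'%c, cv2.resize(p[230:310,330:420] if c=='top' else p[120:190,290:390],None,fx=7,fy=7,interpolation=cv2.INTER_CUBIC))
s=status.get_obs();print(s['t'],s['eef_pos'],s['contact_force'])
```

```text
5.8 [ 0.4853771  -0.20358541  0.08251588] [ 6.53419535 -3.54409648 -7.03365863] [2.31500804e-03 6.91779348e-01 7.22105032e-01 5.44650373e-04] 0.2275636877456792
5.9 [ 0.48557604 -0.2035691   0.08248208] [ 6.12660962 -3.03188775 -7.7407663 ]
```

View pics/side5.png

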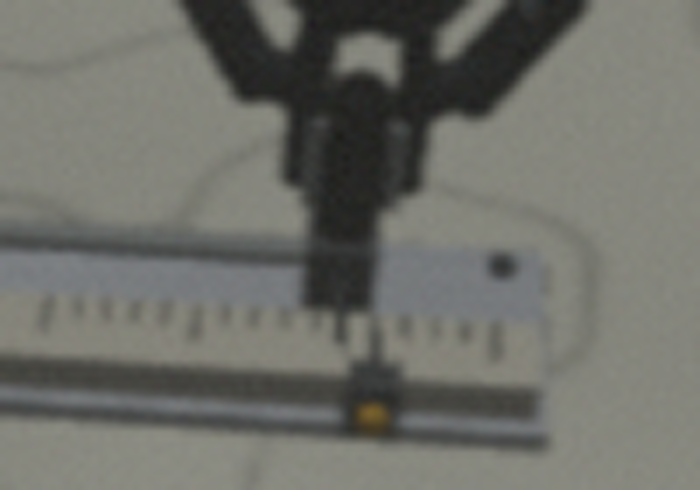

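View pics/top5.png

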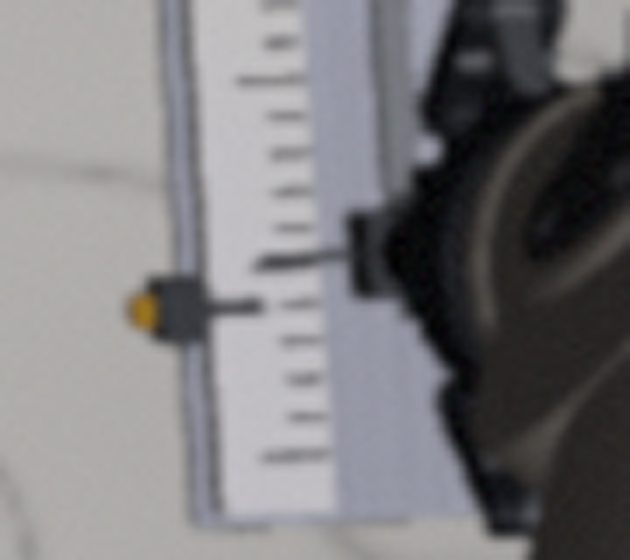

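```bash
cat > m.py <<'E'
from h import *
import sys
th=np.radians(2.45);ax=np.array([np.cos(th),np.sin(th),0]);ay=np.array([-np.sin(th),np.cos(th),0])
def s(n,p): print(n,np.round(p,4),'along',round(p@ax,4),'across',round(p@ay,4))
E
python3 - <<'E'
from m import *
d=snap('top')
f=lambda u,v:(230+(v+.5)/7-.5,330+(u+.5)/7-.5)
s('tongue',onz(d,*f(238,306),.035))
for u,v in ((345,255),(320,257),(290,260)): s('ptr',onz(d,*f(u,v),.030))
s('t10',onz(d,*f(265,265),.026));s('t15',onz(d,*f(295,456),.026))
d=snap('side')
f=lambda u,v:(120+(v+.5)/7-.5,290+(u+.5)/7-.5)
s('tongue',onz(d,*f(376,335),.035))
s('ptr',onz(d,*f(340,325),.03))
s('t15',onz(d,*f(497,340),.026)); s('t5',onz(d,*f(195,322),.026))
print(status.get_obs()['eef_pos']@ax)
E
```

```text
tongue [ 0.4713 -0.1567  0.035 ] along 0.4642 across -0.1767
ptr [ 0.4848 -0.1864  0.03  ] along 0.4764 across -0.2069
ptr [ 0.4843 -0.1797  0.03  ] along 0.4761 across -0.2002
ptr [ 0.4834 -0.1716  0.03  ] along 0.4756 across -0.1921
t10 [ 0.482  -0.1657  0.026 ] along 0.4745 across -0.1861
t15 [ 0.4315 -0.173   0.026 ] along 0.4237 across -0.1913
tongue [ 0.4688 -0.1573  0.035 ] along 0.4616 across -0.1772
ptr [ 0.4807 -0.1655  0.03  ] along 0.4732 across -0.1859
t15 [ 0.4286 -0.17    0.026 ] along 0.4209 across -0.1882
t5 [ 0.5287 -0.1641  0.026 ] along 0.5212 across -0.1866
0.4765289583725924
```

>>> {"api": "move_arm", "payload": {"steps": [-1,-0.5,-0.02,0,0,0,0,-1,-0.4,-0.02,0,0,0,0,-1,-0.2,-0.01,0,0,0,0,-1,0,0,0,0,0,0,-1,0,0,0,0,0,0]}}

```text
t: 6.5
eef_pos: [0.4748, -0.2042, 0.0825]
tool_rot: [0.003, 0.692, 0.722, 0.001]
contact_force: [7.0, -3.5, -7.9]
gripper_width: 0.224
```

Run:
```python
from m import *
for i,c in enumerate(['side','top']):
  p=snap(c)['pixels'][:,:,::-1]
  cv2.imwrite('pics/%s6.png'%c, cv2.resize(p[250:300,340:410] if c=='top' else p[140:190,310:380],None,fx=10,fy=10,interpolation=cv2.INTER_CUBIC))
  o=status.get_obs();print(o['t'],o['eef_pos'],o['eef_pos']@ax,o['contact_force'])
```

```text
6.55 [ 0.47482351 -0.2041352   0.08250209] 0.465663200217338 [ 7.00137658 -3.53733587 -7.72063504]
6.6 [ 0.47484433 -0.2041566   0.08251117] 0.4656830866227629 [ 8.01375479 -3.77816536 -7.33639876]
```

View pics/side6.png

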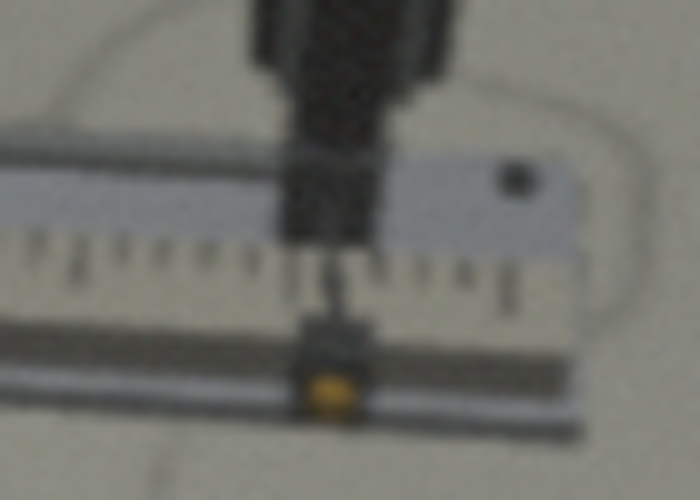

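View pics/top6.png

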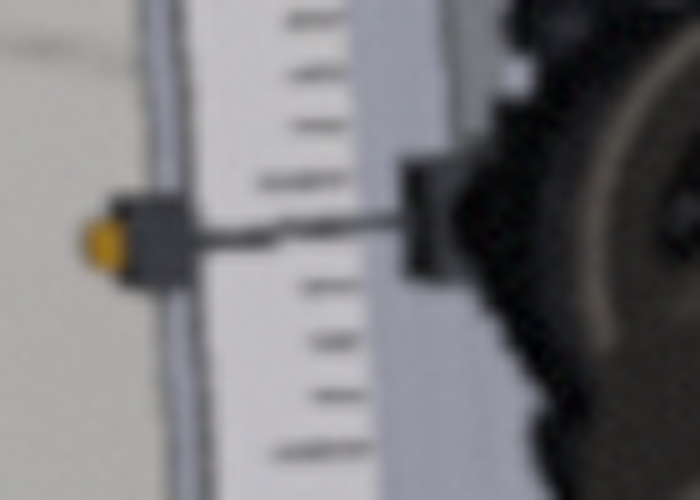

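Run:
```python
from m import *
o=status.get_obs();print(o['t'],o['eef_pos']@ax,o['contact_force'])
def cen_rows(g,cols,r0,half=3):
    out=[]
    for c in cols:
        r=r0(c); lo=int(round(r))-half; w=g[lo:lo+2*half+1,c].astype(float); b=np.interp(np.arange(2*half+1),[0,2*half],[w[0],w[-1]])
        k=np.clip(b-w-8,0,None); out.append((c,(k*np.arange(lo,lo+2*half+1)).sum()/max(k.sum(),1e-6),k.max()))
    return out
d=cams.read_camera('top')
g1=np.mean([cams.read_camera('top')['pixels'].mean(2) for _ in range(3)],0)
g0=cv2.imread('pics/top0.png').mean(2)
for nm,g,cols,r in (('tongue0',g0,range(360,368),lambda c:273.8),('tongue1',g1,range(360,368),lambda c:273.8),
  ('ptr0',g0,range(363,377),lambda c:215.),('ptr1',g1,range(368,381),lambda c:272.3)):
    for c,v,k in cen_rows(g,cols,r,3):
        p=onz(d,v,c,.035 if 'ton' in nm else .03); print(nm,c,round(v,2),round(k),'along %.4f across %.4f'%(p@ax,p@ay))
```

```text
6.6 0.4656830866227629 [ 8.01375479 -3.77816536 -7.33639876]
tongue0 360 273.61 59 along 0.4638 across -0.1700
tongue0 361 273.55 78 along 0.4639 across -0.1719
tongue0 362 273.51 78 along 0.4639 across -0.1737
tongue0 363 273.5 77 along 0.4638 across -0.1756
tongue0 364 273.43 77 along 0.4639 across -0.1775
tongue0 365 273.34 84 along 0.4640 across -0.1793
tongue0 366 273.33 76 along 0.4639 across -0.1812
tongue0 367 273.36 42 along 0.4638 across -0.1830
tongue1 360 273.62 64 along 0.4638 across -0.1700
tongue1 361 273.56 85 along 0.4638 across -0.1719
tongue1 362 273.5 84 along 0.4639 across -0.1737
tongue1 363 273.49 84 along 0.4638 across -0.1756
tongue1 364 273.44 82 along 0.4639 across -0.1775
tongue1 365 273.36 90 along 0.4639 across -0.1793
tongue1 366 273.31 87 along 0.4640 across -0.1812
tongue1 367 273.05 68 along 0.4644 across -0.1831
ptr0 363 214.77 50 along 0.5735 across -0.1826
ptr0 364 214.72 66 along 0.5736 across -0.1844
ptr0 365 214.68 68 along 0.5736 across -0.1863
ptr0 366 214.64 64 along 0.5736 across -0.1882
ptr0 367 214.64 62 along 0.5735 across -0.1901
ptr0 3
[... 318 characters left out ...]
034
ptr0 375 214.12 31 along 0.5739 across -0.2053
ptr0 376 0.0 0 along 0.9989 across -0.2319
ptr1 368 272.6 57 along 0.4650 across -0.1859
ptr1 369 272.49 63 along 0.4651 across -0.1878
ptr1 370 272.52 66 along 0.4650 across -0.1897
ptr1 371 272.44 75 along 0.4651 across -0.1915
ptr1 372 272.36 83 along 0.4651 across -0.1934
ptr1 373 272.29 83 along 0.4652 across -0.1953
ptr1 374 272.22 79 along 0.4652 across -0.1972
ptr1 375 272.1 70 along 0.4654 across -0.1991
ptr1 376 271.91 56 along 0.4657 across -0.2010
ptr1 377 271.81 51 along 0.4658 across -0.2028
ptr1 378 271.75 52 along 0.4658 across -0.2047
ptr1 379 271.7 38 along 0.4658 across -0.2066
ptr1 380 271.62 6 along 0.4659 across -0.2085
```

Run:
```python
from m import *
d=cams.read_camera('top'); ds=cams.read_camera('side')
K=np.array(d['mtx'])
g0=cv2.imread('pics/top0.png').mean(2); s0=cv2.imread('pics/side0.png').mean(2)
def edge(g,d,rows,c0,c1,sign,z,nm):
    P=[]
    gx=cv2.GaussianBlur(g,(0,0),1); gx=np.gradient(gx,axis=1)*sign
    for r in rows:
        c=int(round(np.interp(r,[rows[0],rows[-1]],[c0,c1]))); w=np.clip(gx[r,c-4:c+5],0,None)
        w[w<0.5*w.max()]=0
        P.append(onz(d,r,(w*np.arange(c-4,c+5)).sum()/w.sum(),z)[:2])
    P=np.array(P,np.float32); v=cv2.fitLine(P,cv2.DIST_HUBER,0,1e-4,1e-4).ravel()
    res=(P-v[2:])@[-v[1],v[0]]
    print(nm,np.degrees(np.arctan(v[1]/v[0])),'rms mm',1e3*res.std())
edge(g0,d,list(range(102,298)),346.3,356.6,+1,.01,'plate left')
edge(g0,d,list(range(222,298)),399.5,403,-1,.01,'plate right')
edge(g0,d,list(range(210,300)),355.8,361,+1,.026,'scale left')
edge(g0,d,list(range(105,165)),366,370,-1,.039,'barrel left')
# side: columns
g1=np.mean([cams.read_camera('side')['pixels'].mean(2) for _ in range(4)],0)
cv2.imwrite('pics/s7.png',cv2.resize(np.clip((g1[155:185,325:365]-40)*1.8,0,255).astype(np.uint8),None,fx=16,fy=16,interpolation=cv2.INTER_NEAREST))
np.set_printoptions(linewidth=200)
print(g1[160:176,335:352].astype(int))
o=status.get_obs();print(o['t'],o['eef_pos']@ax)
```

```text
plate left 4.007783 rms mm 1.4541168
plate right nan rms mm nan
scale left 2.9666114 rms mm 0.328052
barrel left 3.2321157 rms mm 0.37578776
[[120 113  91  56  42  44  45  46  46  45  44  45  66  97 117 120 121]
 [119 110  85  55  43  44  46  47  52  46  41  48  74 104 118 121 120]
 [120 112  86  54  43  42  48  53  54  45  42  50  79 108 119 120 119]
 [120 113  92  60  46  47  48  53  52  45  42  53  85 114 119 121 120]
 [114 119 110  83  67  74  74  64  61  66  71  70  88 114 122 123 120]
 [106 123 123 105  97 113 106  83  82 103 115 104  92 105 123 126 119]
 [107 124 127 112 104 122 115  89  84 111 126 116  98 104 125 126 116]
 [116 126 126 111 104 121 113  85  77 103 124 119 104 108 124 127 115]
 [126 128 126 111 105 122 115  84  71  97 124 126 118 117 127 128 120]
 [129 128 126 114 110 124 119  94  74  96 124 129 127 126 128 128 127]
 [128 130 128 121 116 122 119 100  75  95 121 127 128 127 129 129 129]
 [130 129 129 126 114  97  92  82  68  83 104 109 116 126 129 129 128]
 [124 125 125 123 107  77  65  63  62  67  74  81 104 126 131 130 130]
 [ 97 101 103 103  91  67  59  59  60  61  60  69  94 118 124 124 124]
 [ 73  75  77  76  68  58  59  58  59  60  61  64  78  92  94  97 100]
 [ 67  67  67  64  58  50  54  56  57  56  58  59  64  70  72  72  75]]
7.1 0.46570183415520783<stdin>:11: RuntimeWarning: invalid value encountered in scalar divide
<stdin>:14: RuntimeWarning: invalid value encountered in scalar divide
```

View pics/s7.png

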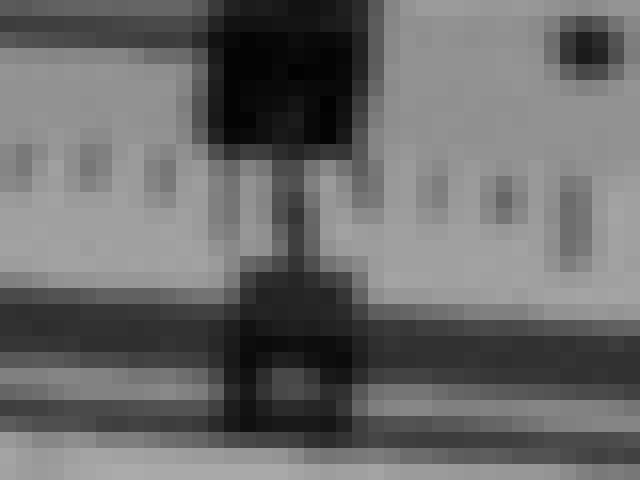

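Run:
```python
from m import *
for y in (2.5,3.0,3.3):
    th=np.radians(y);ax=np.array([np.cos(th),np.sin(th),0])
    d=cams.read_camera('side') if y==2.5 else d
    t=cams.read_camera('top') if y==2.5 else t
    a=[onz(d,166,342.58,z)@ax for z in (.028,.030,.033)]; b=onz(d,169.5,342.96,.035)@ax
    A=[onz(t,271.78,377.5,z)@ax for z in (.028,.03,.033)]; B=onz(t,273.49,363,.035)@ax
    print(y,'side rem mm',np.round(1e3*(np.array(a)-b),2),'top',np.round(1e3*(np.array(A)-B),2))
    # rest distance top
    C=[onz(t,214.32,373,z)@ax for z in (.028,.03,.033)]; print(' rest dist top',np.round(1e3*(np.array(C)-B),2))
print(status.get_obs()['t'])
```

```text
2.5 side rem mm [0.57 0.73 0.96] top [1.88 1.94 2.03]
 rest dist top [110.02 109.85 109.6 ]
3.0 side rem mm [0.41 0.58 0.84] top [1.63 1.7  1.79]
 rest dist top [109.78 109.62 109.38]
3.3 side rem mm [0.31 0.5  0.77] top [1.48 1.55 1.64]
 rest dist top [109.64 109.48 109.24]
7.2
```

>>> {"api": "move_arm", "payload": {"steps": [-1,-0.11,0,0,0,0,0,-1,0,0,0,0,0,0,-1,0,0,0,0,0,0]}}

```text
t: 7.5
eef_pos: [0.4738, -0.2042, 0.0825]
tool_rot: [0.003, 0.692, 0.722, 0.001]
contact_force: [7.6, -4.6, -9.2]
gripper_width: 0.225
```

Run:
```python
from m import *
th=np.radians(3);ax=np.array([np.cos(th),np.sin(th),0])
o=status.get_obs();print(o['t'],o['eef_pos'],o['eef_pos']@ax, np.array([.5833,-.1985,.0825])@ax)
t=cams.read_camera('top');d=cams.read_camera('side')
g=np.mean([t['pixels'].mean(2)]+[cams.read_camera('top')['pixels'].mean(2) for _ in range(2)],0)
s=np.mean([d['pixels'].mean(2)]+[cams.read_camera('side')['pixels'].mean(2) for _ in range(2)],0)
def cen(w):
    w=w.astype(float);k=np.clip(np.interp(np.arange(len(w)),[0,len(w)-1],[w[0],w[-1]])-w-6,0,None);return (k*np.arange(len(w))).sum()/k.sum()
for c in range(374,381):
    v=269+cen(g[269:276,c]);print('top ptr',c,round(v,2),onz(t,v,c,.03)@ax)
for c in range(361,367):
    v=270+cen(g[270:277,c]);print('top ton',c,round(v,2),onz(t,v,c,.035)@ax)
np.set_printoptions(linewidth=200)
print(s[162:173,338:350].astype(int))
for r in range(164,171):
    v=340+cen(s[r,340:346]);print('side',r,round(v,2),onz(d,r,v,.03)@ax,onz(d,r,v,.035)@ax)
print(status.get_obs()['t'])
cv2.imwrite('pics/t8.png',cv2.resize(g[255:290,345:395].astype(np.uint8),None,fx=14,fy=14,interpolation=cv2.INTER_CUBIC))
```

```text
7.5 [ 0.47376423 -0.20416703  0.0824898 ] 0.462429671797472 0.5721119203081185
top ptr 374 272.71 0.4624089005456091
top ptr 375 272.66 0.4624194680738451
top ptr 376 272.61 0.46241508451976937
top ptr 377 272.56 0.46243164509148593
top ptr 378 272.44 0.4625549834272508
top ptr 379 272.28 0.46276527088181024
top ptr 380 272.38 0.4624939709353219
top ton 361 273.51 0.46226929658268195
top ton 362 273.49 0.462223453698537
top ton 363 273.46 0.4621820004077671
top ton 364 273.4 0.4621954210450483
top ton 365 273.34 0.46222759535928626
top ton 366 273.29 0.46222713664071474
[[ 65  45  40  43  48  52  48  45  43  59  93 116]
 [ 72  49  44  47  49  51  48  42  47  65  97 117]
 [ 91  70  76  79  71  62  65  69  68  76 103 122]
 [108  96 114 116 101  82 100 114 105  91 101 123]
 [112 105 123 126 109  87 105 125 116  99 104 124]
 [109 103 123 127 108  83 102 124 119 104 107 125]
 [112 103 124 126 109  80  98 124 126 117 117 126]
 [114 110 125 127 108  76  96 124 129 128 127 130]
 [121 116 122 121 103  76  96 122 126 126 129 130]
 [126 113  98  91  82  69  85 105 109 117 126 129]
 [123 107  76  65  65  62  66  75  81 103 125 130]]
side 164 343.0 0.46023190285900667 0.4606686228443655
side 165 343.03 0.4601163218103847 0.46055386562966183
side 166 343.09 0.4599509624459588 0.4603896849070177
side 167 343.11 0.4598511806834312 0.4602906143648966
side 168 343.16 0.4597005143911568 0.46014102198571927
side 169 343.16 0.45966529959331404 0.46010605819048667
side 170 343.1 0.45974783266950314 0.4601880029907573
7.8
```

View pics/t8.png

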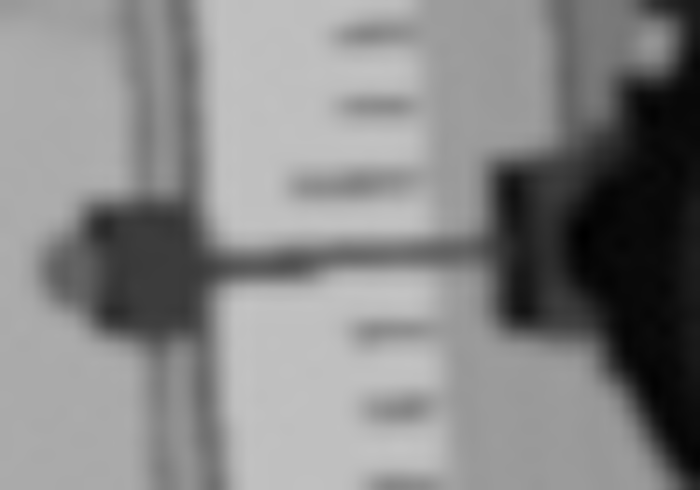

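Pointer and mark agree within about 0.3 mm in both views. Holding.

>>> {"api": "move_arm", "payload": {"steps": [-1,0,0,0,0,0,0,-1,0,0,0,0,0,0,-1,0,0,0,0,0,0,-1,0,0,0,0,0,0,-1,0,0,0,0,0,0,-1,0,0,0,0,0,0,-1,0,0,0,0,0,0,-1,0,0,0,0,0,0]}}

```text
t: 8.6
eef_pos: [0.4738, -0.2042, 0.0825]
tool_rot: [0.003, 0.692, 0.722, 0.001]
contact_force: [6.3, -3.7, -8.6]
gripper_width: 0.228
```

>>> {"api": "move_arm", "payload": {"steps": [-1,0,0,0,0,0,0,-1,0,0,0,0,0,0,-1,0,0,0,0,0,0,-1,0,0,0,0,0,0,-1,0,0,0,0,0,0,-1,0,0,0,0,0,0,-1,0,0,0,0,0,0,-1,0,0,0,0,0,0]}}

```text
t: 9.4
eef_pos: [0.4738, -0.2042, 0.0825]
tool_rot: [0.003, 0.692, 0.722, 0.001]
contact_force: [7.1, -3.9, -8.2]
gripper_width: 0.228
```

>>> {"api": "move_arm", "payload": {"steps": [-1,0,0,0,0,0,0,-1,0,0,0,0,0,0,-1,0,0,0,0,0,0,-1,0,0,0,0,0,0,-1,0,0,0,0,0,0,-1,0,0,0,0,0,0,-1,0,0,0,0,0,0,-1,0,0,0,0,0,0]}}

```text
t: 10.2
eef_pos: [0.4738, -0.2042, 0.0825]
tool_rot: [0.003, 0.692, 0.722, 0.001]
contact_force: [7.4, -3.8, -8.9]
gripper_width: 0.222
```

>>> {"api": "move_arm", "payload": {"steps": [-1,0.3,0.01,0,0,0,0,-1,0.6,0.03,0,0,0,0,-1,0.6,0.03,0,0,0,0,-1,0.6,0.03,0,0,0,0,-1,0.6,0.03,0,0,0,0,-1,0.6,0.03,0,0,0,0,-1,0.6,0.03,0,0,0,0,-1,0.6,0.03,0,0,0,0]}}

```text
t: 11.0
eef_pos: [0.5183, -0.2019, 0.0825]
tool_rot: [0.002, 0.692, 0.722, 0.0]
contact_force: [4.7, -3.1, -4.4]
gripper_width: 0.227
```

>>> {"api": "move_arm", "payload": {"steps": [-1,0.6,0.03,0,0,0,0,-1,0.6,0.03,0,0,0,0,-1,0.6,0.03,0,0,0,0,-1,0.6,0.03,0,0,0,0,-1,0.6,0.03,0,0,0,0,-1,0.6,0.02,0,0,0,0,-1,0.6,0.02,0,0,0,0,-1,0.6,0.02,0,0,0,0]}}

```text
t: 11.8
eef_pos: [0.5651, -0.1994, 0.0825]
tool_rot: [0.0, 0.692, 0.722, -0.0]
contact_force: [1.9, -4.8, 0.8]
gripper_width: 0.222
```

>>> {"api": "move_arm", "payload": {"steps": [-1,0.5,0.02,0,0,0,0,-1,0.3,0.01,0,0,0,0,-1,0.2,0.01,0,0,0,0,-1,0.1,0,0,0,0,0,-1,0,0,0,0,0,0,-1,0,0,0,0,0,0]}}

```text
t: 12.4
eef_pos: [0.5758, -0.1988, 0.0825]
tool_rot: [0.0, 0.692, 0.722, 0.0]
contact_force: [1.8, -4.8, 1.2]
gripper_width: 0.226
```

Run:
```python
from m import *
th=np.radians(3);ax=np.array([np.cos(th),np.sin(th),0])
o=status.get_obs();print(o['t'],o['eef_pos'],o['eef_pos']@ax, np.array([.5833,-.1985,.0825])@ax,o['contact_force'])
t=cams.read_camera('top');g=t['pixels'].mean(2);g0=cv2.imread('pics/top0.png').mean(2)
def cen(w):
    w=w.astype(float);k=np.clip(np.interp(np.arange(len(w)),[0,len(w)-1],[w[0],w[-1]])-w-6,0,None);return (k*np.arange(len(w))).sum()/k.sum()
for c in range(366,375): print(c,np.round([211+cen(x[211:219,c]) for x in (g0,g)],2))
cv2.imwrite('pics/t9.png',cv2.resize(t['pixels'][190:290,330:420,::-1],None,fx=6,fy=6,interpolation=cv2.INTER_CUBIC))
```

```text
12.4 [ 0.57577038 -0.19877285  0.08247297] 0.5645783352909296 0.5721119203081185 [ 1.83311571 -4.75861521  1.21053086]
366 [214.64 214.53]
367 [214.64 214.35]
368 [214.61 214.02]
369 [214.53 214.  ]
370 [214.47    nan]
371 [214.34    nan]
372 [214.34    nan]
373 [214.35    nan]
374 [214.3   nan]<stdin>:6: RuntimeWarning: invalid value encountered in scalar divide
```

View pics/t9.png

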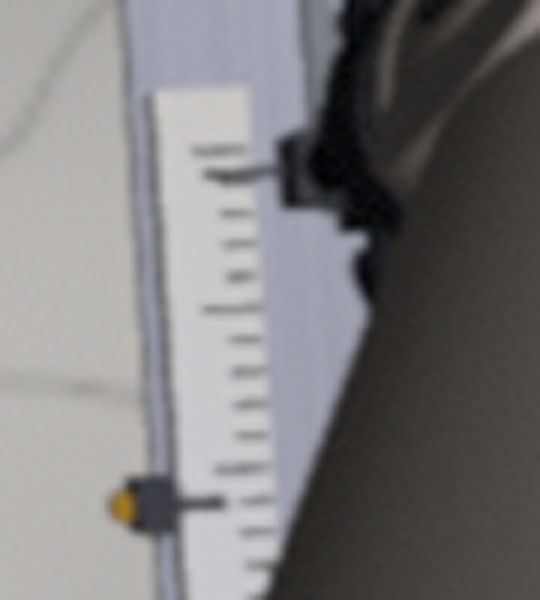

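>>> {"api": "move_arm", "payload": {"steps": [-1,0.2,0.01,0,0,0,0,-1,0.2,0.01,0,0,0,0,-1,0.15,0.01,0,0,0,0,-1,0.1,0,0,0,0,0,-1,0.1,0,0,0,0,0,-1,0,0,0,0,0,0,-1,0,0,0,0,0,0]}}

```text
t: 13.15
eef_pos: [0.5832, -0.1984, 0.0824]
tool_rot: [0.0, 0.692, 0.722, -0.0]
contact_force: [0.6, -4.7, 4.6]
gripper_width: 0.222
```

```bash
cat > c.py <<'E'
from m import *
import sys
th=np.radians(3);ax=np.array([np.cos(th),np.sin(th),0])
o=status.get_obs();print(o['t'],o['eef_pos'],o['eef_pos']@ax, np.array([.5833,-.1985,.0825])@ax,o['contact_force'],o['gripper_width'])
t=cams.read_camera('top');g=t['pixels'].mean(2);g0=cv2.imread('pics/top0.png').mean(2)
def cen(w):
    w=w.astype(float);k=np.clip(np.interp(np.arange(len(w)),[0,len(w)-1],[w[0],w[-1]])-w-6,0,None);return (k*np.arange(len(w))).sum()/(k.sum()+1e-9)
for c in range(364,376,2): print(c,np.round([211+cen(x[211:219,c]) for x in (g0,g)],2))
cv2.imwrite('pics/'+sys.argv[1],cv2.resize(t['pixels'][190:290,330:420,::-1],None,fx=6,fy=6,interpolation=cv2.INTER_CUBIC))
E
python3 c.py t10.png
```

```text
13.15 [ 0.58324059 -0.19838628  0.0824444 ] 0.5720585425220395 0.5721119203081185 [ 0.55869545 -4.70231681  4.55866421] 0.2215133866769283
364 [214.7  214.69]
366 [214.64 214.66]
368 [214.61 214.62]
370 [214.47 214.36]
372 [214.34 214.35]
374 [214.3  214.28]
```

>>> {"api": "move_arm", "payload": {"steps": [-1,0.05,0,0,0,0,0,-1,0.05,0,0,0,0,0,-1,0,0,0,0,0,0]}}

```text
t: 13.5
eef_pos: [0.5834, -0.1984, 0.0824]
tool_rot: [-0.001, 0.692, 0.722, -0.0]
contact_force: [-1.9, -3.9, 7.2]
gripper_width: 0.225
```

>>> {"api": "move_arm", "payload": {"steps": [-0.4,0,0,0,0,0,0,0,0,0,0,0,0,0,0.6,0,0,0,0,0,0,0.6,0,0,0,0,0,0,0.6,0,0,0,0,0,0]}}

```text
t: 14.0
eef_pos: [0.5842, -0.1978, 0.0821]
tool_rot: [-0.0, 0.692, 0.722, 0.0]
contact_force: [0.5, -0.3, -0.0]
gripper_width: 0.805
```

>>> {"api": "move_arm", "payload": {"steps": [0.6,0,0,1.5,0,0,0,0.6,0,0,3,0,0,0,0.6,0,0,4,0,0,0,0.6,0,0,4,0,0,0,0.6,0,0,3,0,0,0,0.6,0,0,0,0,0,0]}}

```text
t: 14.6
eef_pos: [0.5866, -0.1997, 0.2433]
tool_rot: [0.004, 0.692, 0.722, 0.003]
contact_force: [0.4, -0.3, 0.2]
gripper_width: 0.798
```

```bash
python3 c.py t11.png; python3 -c "
from h import *
snap('side','side11.png')"
```

```text
14.6 [ 0.58655542 -0.19971706  0.24327508] 0.575299184622446 0.5721119203081185 [ 0.41102475 -0.28335695  0.2242405 ] 0.7984438265265704
364 [214.7  214.68]
366 [214.64 214.66]
368 [214.61 214.59]
370 [214.47 214.34]
372 [214.34 214.37]
374 [214.3  214.27]
```

View pics/side11.png

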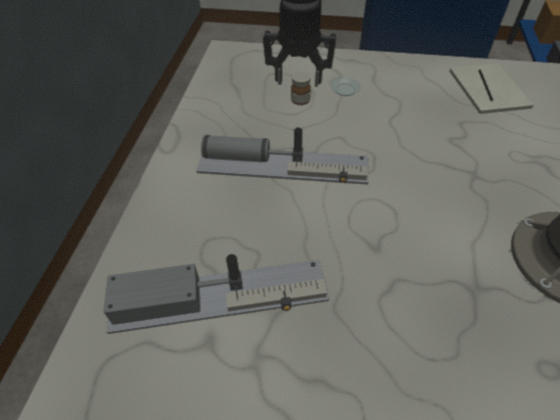

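View pics/t11.png

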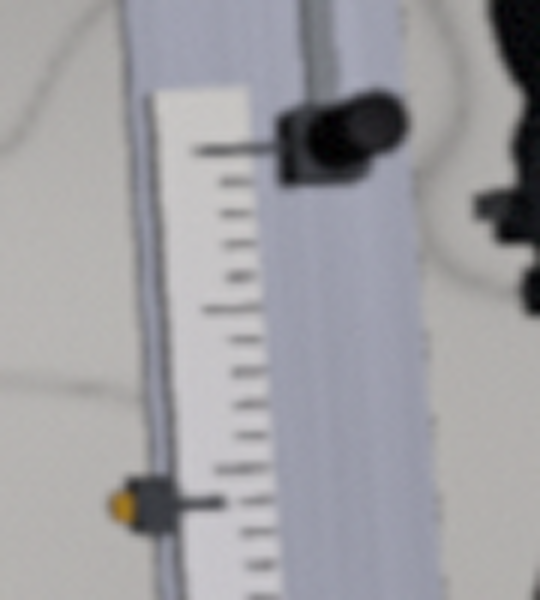

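The grip is released with its pointer back at tick 0 (zoomed picture about (235,150)). The tab is unmoved, and the arm is clear of everything.

```bash
python3 -c "
from station import order
print(order.hand_in())"
```

```text
the job is handed in; nothing more can be done
None
```

I did the daily check on the barrel gauge and handed the job in at about 14.7 s, well under the 35 s limit. No verdict is reported.

- **Pull and hold:** I pulled the grip out about 109.7 mm. Pointer and mark then agreed to about 0.25 mm in the top camera and 0.1 mm in the side camera. I held it there for about 2.7 s, and the measured tool position stayed the same to 0.1 mm. Just before the last 1.1 mm correction, the two cameras had disagreed by about 1 mm on how far was left to go.
- **Return:** I eased the grip in at about 60 mm/s, slowing towards the end, until it met the inner stop, and then let go. The contact force I read stayed small throughout, at most about 12 N.
- **Final check:** The pointer is back at its starting place, within about 0.15 px (0.3 mm). The mark tab and the other gauge look unmoved in the last pictures. The gripper is about 16 cm above where it held the grip and touches nothing.

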